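# Two turns of the red bead doser

### The arm

A 6-joint arm with a two-finger parallel gripper is mounted at the origin on a cart in front of the work surface, level with it; the furniture and walls round the work are solid. World frame = base frame: x ahead of the robot, y to its left, z up, the work surface at z = 0. Lengths are in mm, angles in degrees, forces in N, time in s.
With the tool pointing down it reaches from about 300 to 850 mm from the base axis. Payload 4.2 kg.
Tool frame: the origin (TCP) lies on the centre line of the jaws, within the pads' length; the fingertips stand env.nose_length ahead of it and the grasp point (between the pads) lies 2 mm behind it (env.nose_length is the distance from the TCP to the fingertips, in mm); z points along the fingers, y is the direction in which the jaws open and shut (so a half turn about z gives the same grasp; the last joint's range is limited). The gripper opens to 91 mm and grips with 3 to 60 N. Pads are 32 mm wide; open, the fingers measure 118 mm over their backs; the gripper's body (76 mm by 178 mm) begins 60 mm behind the grasp point.
Start: joints at [64.687, 18.312, 89.639, -0, 72.044, -1.146], TCP at [235.41, 524.617, 230.976] pointing down, gripper open.
Joint ranges: [-177.97, 177.97], [-48.28, 115.42], [12.27, 149.76], [-77.06, 257.06], [2.81, 150.46], [-146.56, 146.56]. Speed limits (degrees/s): [147.25, 147.25, 180, 180, 180, 180].

### API

Orientations are given as [roll, pitch, yaw] about the fixed x, y, z axes, in that order (R = Rz(yaw) Ry(pitch) Rx(roll)).
In Python, from workcell import env gives the robot as it stands. The module is installed in compiled form; this text tells all that it offers.
- The arm moves only by the tool jog_arm, never from a script. Its argument "deltas" is a list that holds one entry, the list of rows, each a list of 5 numbers: the shift along the tool's x, y, z in m, then the turn about the tool's z in degrees, then the finger opening in m, from 0 to 0.0912. A call has 1 to 20 rows; each row is the pose to reach, as a shift and turn from the pose commanded when the call began, along the tool's axes at that moment; what a row does not reach only later rows make up. A row lasts 1/12 s, in which the tool goes at most 41.7 mm and 7.16 degrees, less where a joint would pass 70% of its speed; a pose out of reach is approached as far as the arm can. A call with a gripper value outside its range is refused whole. The fingers move at their own pace and stop on an object; "grip_force" is the grip in N (left out, the last holds). Time passes only in rows, so rows that repeat a pose let the fingers close. It gives the time, the measured TCP pose, the force and the opening at its end, in the units of the state.
- env.state(): the state, without advancing time (a new reading comes with each control period).
- env.grab_frame(name): name is "side" or "top" or "wrist"; returns the picture (384x512x3 uint8, red, green, blue); there is no depth.
- env.camera_params(name): a dict with "fx", "fy", "cx", "cy" (pixels), "xyz" and "orientation" of the camera in the world. Camera axes: x right, y down, z forward; pixel columns grow to the right and rows downward; lengths in mm; the calibration is good to about 2 mm. A picture is of the moment at which its call begins: read the wrist's pose just before it. camera_params takes no time and is no camera call; for the wrist camera it gives the pose at the moment of the call.
- env.job_done(): hands the job in, once; it reports no verdict.
Trained networks look in the newest picture that a camera, given by its name, has taken for a name from the list of things; names that differ only in an ending like _2 or _b are one class to them, and where a whole thing is asked for, a point or a joint stands for the part that bears it (a point fixed in the world has none). Each returns a list of dicts, best first, with "conf" (0 to 1); they miss things now and then, are a little off and sometimes report something else, mostly with a low value. They report only what shows in the picture. A call takes as long as a camera call.
- env.look_for(camera, label): "xyz" ([x, y, z] in mm, in world coordinates, good to about 4 mm: the middle of the surface that is visible of it).
The state is a dict: "time_s": time; "qpos": joint angles; "qvel": joint speeds; "effort": joint torques, N m; "ee_pos": TCP position; "ee_rot": TCP orientation; "force": force on the tool from outside, world axes, zero at the start; "torque": the same for the moment, N m; "gripper_width": finger opening in mm.
Only numpy, scipy, OpenCV 4.12 (cv2) and the standard library are available. Lean on these libraries where they do the work, as an engineer would, in place of code of your own. Each camera call takes 0.05 s, during which the arm holds its last target.

### The job

Run the empty wax-bead doser with the red crank handle through exactly two full turns clockwise (seen from above), so that its crank stops back on the black mark above the chute, and let go. It has no counter, so count the turns. Leave the crank of the blue doser alone.

Things in the scene. Friction and masses are not known exactly. Their poses are not given: they have to be found in the camera images.
- red_grip (a point): Centre of the red crank handle: an upright sleeve 18 mm across, 54 mm tall (77 to 131 mm above the table) that spins freely on its pin, so it can be held fast from above while carried round with the gripper's yaw unchanged. It stands 40 mm from the crank's axis and travels a level circle round it. Beneath it: steel arm 14 mm wide, top at 73 mm; hub nut on the axis, 12 mm across, top at 77 mm.
- red_axis (a point): Point on the vertical axis of the red doser's crank, 104 mm above the table, level with the handle's centre. Doser: grey round housing with a red band, 124 mm across, 64 mm high, fixed to the table. x points from chute to black filler cap, so the black home mark on the lid's edge above the chute lies to -x; z is up. A loose low smoky glass stands under the chute.
- crank_red (a joint): Angle of the red doser's crank, rad; 0 with the handle at the black mark over the chute (it starts within 0.1 of that), growing clockwise seen from above, 6.283 for each turn, not wrapped. No stops; stays where it is left; takes about 2 to 3 N at the handle.
- blue_grip (a point): Centre of the handle of the other doser: the same machine and sizes but with a blue handle and a blue band, its crank standing at any angle. To be left alone.

How it is judged (in metres and radians):
On the way:
1. the red crank has made its first full turn clockwise (value of joint crank_red above 6 rad), for 0.1 s.
At the end, for the whole second after the job is handed in: The red doser's crank has been turned clockwise by two turns in all, has stopped with its handle within 0.3 rad (17 degrees, 12 mm) of the black mark, and is at rest (value of joint crank_red between 12.266 and 12.866 rad and velocity of joint crank_red between -0.1 and 0.1 rad/s); the robot touches nothing.
It fails at once if the blue doser's crank is turned (its handle moved by more than 15 mm) (distance of blue_grip from where it was at the start of the episode above 0.015 m).
It also fails if it takes over 51 s, if anything falls off the work surface, if the arm or the gripper's body presses on something with over 40 N, if the wrist force passes 120 N, or if a joint passes its speed limit or range.

## Working session

There is one attempt and no reset: what is moved stays moved. The work goes in short steps, Python scripts to look and compute and a tool call to move; the robot and the scene stay as the last step left them, time stands still between calls to the robot, and variables do not carry over. Pictures are saved under pics/ and viewed, and the job is handed in when it is done.

Besides the shell and the picture viewer there is one more tool, called in YAML: its name, and indented under it one key for each argument. jog_arm: Moves the arm, as the interface text tells. Its arguments: {"type":"object","properties":{"deltas":{"type":"array"},"grip_force":{"type":"number"}},"required":["deltas"]}

```bash
mkdir -p pics; python3 - <<'E'
from workcell import env
import cv2
print(env.state(), env.nose_length)
for n in ["side","top","wrist"]:
    print(n, env.camera_params(n))
    im=env.grab_frame(n); cv2.imwrite(f"pics/a_{n}.png",im[:,:,::-1])
    for l in ["red_grip","blue_grip","red_axis","crank_red"]:
        try: print(n,l,env.look_for(n,l))
        except Exception as e: print(n,l,repr(e))
print(env.state()["time_s"])
E
```

```text
{'time_s': 0.0, 'qpos': array([ 6.46882603e+01,  1.83528545e+01,  8.97048746e+01, -5.41193282e-04,
        7.20418558e+01, -1.14629605e+00]), 'qvel': array([ 0.01529293,  0.13956017,  0.04542709, -0.05364623, -0.03523638,
       -0.07660305]), 'effort': array([-2.11393060e-03, -4.12464988e+01, -2.31969255e+01,  7.28044426e-02,
        4.54474089e-02, -1.46208849e-04]), 'ee_pos': array([235.20205431, 524.20121129, 230.11844589]), 'ee_rot': array([-1.79900425e+02, -1.47779144e-03,  1.55834722e+02]), 'force': array([0.12595132, 0.67215957, 0.28720317]), 'torque': array([ 0.01123181, -0.00011671,  0.00112402]), 'gripper_width': 91.71165810315814} 17.0
side {'fx': 483.39317899485553, 'fy': 483.39317899485553, 'cx': 259.45346670096495, 'cy': 193.81837283781218, 'xyz': array([ 176.27466544, -487.95982559,  627.65911114]), 'orientation': array([-126.77196107,   -0.60266648,  -24.01572803])}
side red_grip [{'xyz': [488.5, 77.3, 77.4], 'conf': 0.78}]
side blue_grip [{'xyz': [497.2, 273.3, 91.6], 'conf': 0.89}]
side red_axis [{'xyz': [506.5, 48.7, 62.1], 'conf': 0.69}]
side crank_red [{'xyz': [485.8, 76.4, 81.7], 'conf': 0.96}]
top {'fx': 427.0755261048152, 'fy': 427.0755261048152, 'cx': 258.925012725514, 'cy': 189.3569303700121, 'xyz': array([396.2274033 , 200.77010471, 917.5430887 ]), 'orientation': array([-173.50681243,   -0.54529643,  -91.26373777])}
top red_grip [{'xyz': [500.5, 77.8, 72.6], 'conf': 0.51}]
top blue_grip [{'xyz': [515.2, 292.0, 69.7], 'conf': 0.62}]
top red_axis [{'xyz': [516.7, 78.4, 64.4], 'conf': 0.56}]
top crank_red [{'xyz': [500.2, 80.4, 75.3], 'conf': 0.68}]
wrist {'fx': 333.2933074018152, 'fy': 333.2933074018152, 'cx': 255.7094730285249, 'cy': 191.0735645508165, 'xyz': array([161.06751627, 558.27444116, 383.66729403]), 'orientation': array([1.63446513e+02, 5.47302509e-04, 6.58649317e+01])}
wrist red_grip []
wrist blue_grip []
wrist red_axis []
wrist crank_red []
0.75
```

View pics/a_side.png

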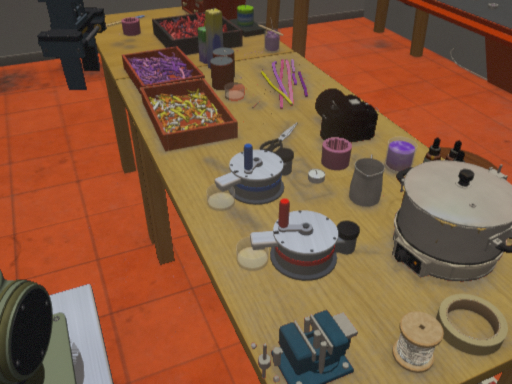

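View pics/a_top.png

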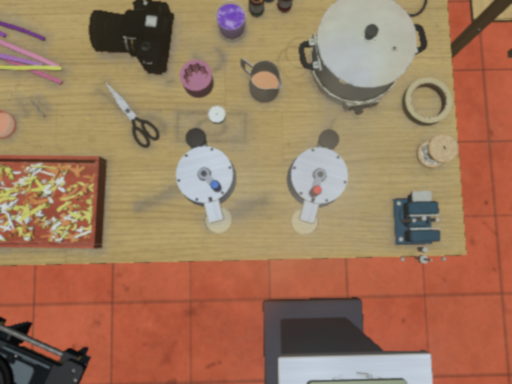

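The side view shows the red handle at about (284,213) and the blue one at (248,157). In the top view the red hub is near (318,174) with its handle at (316,190). I'll zoom in to measure.

```bash
python3 - <<'E'
import cv2,numpy as np
t=cv2.imread("pics/a_top.png")[120:240,270:370]; s=cv2.imread("pics/a_side.png")[185:285,225:365]
cv2.imwrite("pics/b_t.png",cv2.resize(t,None,fx=5,fy=5,interpolation=cv2.INTER_CUBIC))
cv2.imwrite("pics/b_s.png",cv2.resize(s,None,fx=5,fy=5,interpolation=cv2.INTER_CUBIC))
E
```

```text
(no output)
```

View pics/b_t.png

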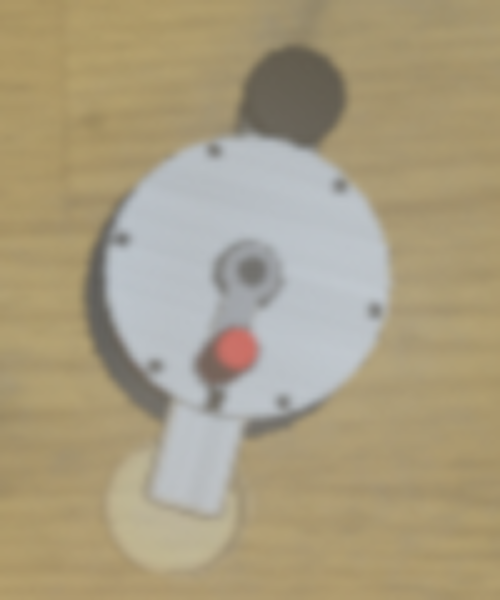

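View pics/b_s.png

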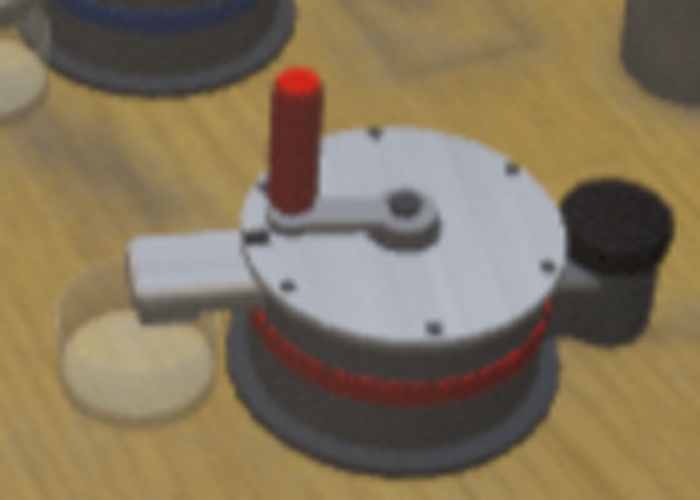

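```bash
cat > h.py <<'E'
import numpy as np
from workcell import env
from scipy.spatial.transform import Rotation as R
def ray(n,u,v,z,p=None):
    p=p or env.camera_params(n); d=R.from_euler('xyz',p['orientation'],degrees=True).apply([(u-p['cx'])/p['fx'],(v-p['cy'])/p['fy'],1])
    o=p['xyz']; return o+d*(z-o[2])/d[2]
E
python3 - <<'E'
from h import *
f=lambda n,x,y,ox,oy,z:print(n,z,ray(n,ox+x/5-.4,oy+y/5-.4,z).round(1))
for x,y,z in [(236.5,350,131),(252,270,77),(247.5,276.5,64),(215,398,64)]: f("top",x,y,270,120,z)
for x,y,z in [(299,80,131),(405,203,77),(257,238,64),(404.5,235,64)]: f("side",x,y,225,185,z)
E
```

```text
top 131 [482.9  83.7 131. ]
top 77 [520.7  68.3  77. ]
top 64 [520.   68.2  64. ]
top 64 [471.   83.1  64. ]
side 131 [482.4  83.  131. ]
side 77 [518.4  66.9  77. ]
side 64 [469.5  83.9  64. ]
side 64 [518.1  64.7  64. ]
```

```bash
cat >> h.py <<'E'
def conv(P,C,yaw=155.833):
    "world targets P (n,3) from commanded C -> tool deltas in m"
    return np.round(R.from_euler('xyz',[180,0,yaw],degrees=True).inv().apply(np.atleast_2d(P)-C)/1000,4)
def abs_(d,C,yaw=155.833): return C+R.from_euler('xyz',[180,0,yaw],degrees=True).apply(np.array(d)*1000)
E
python3 - <<'E'
from h import *
C=np.array([235.41,524.617,230.976])
print(conv([[482.7,83.4,230.976]],C),conv([[482.7,83.4,107]],C))
E
```

```text
[[-0.4062 -0.3013 -0.    ]] [[-0.4062 -0.3013  0.124 ]]
```

jog_arm:
  deltas:
    - [[-0.012,-0.009,0,0,0.07],[-0.036,-0.027,0,0,0.07],[-0.066,-0.049,0,0,0.07],[-0.096,-0.071,0,0,0.07],[-0.126,-0.0935,0,0,0.07],[-0.156,-0.116,0,0,0.07],[-0.186,-0.138,0,0,0.07],[-0.216,-0.16,0,0,0.07],[-0.246,-0.1825,0,0,0.07],[-0.276,-0.205,0,0,0.07],[-0.306,-0.227,0,0,0.07],[-0.336,-0.249,0,0,0.07],[-0.364,-0.27,0,0,0.07],[-0.386,-0.2865,0,0,0.07],[-0.4,-0.2967,0,0,0.07],[-0.4062,-0.3013,0,0,0.07],[-0.4062,-0.3013,0,0,0.07],[-0.4062,-0.3013,0,0,0.07],[-0.4062,-0.3013,0.02,0,0.07],[-0.4062,-0.3013,0.04,0,0.07]]
  grip_force: 30

```text
time_s: 2.42
ee_pos: [482.8, 84.7, 191.6]
ee_rot: [179.9, 0.1, 155.9]
force: [0.1, 0.3, 0.8]
gripper_width: 70.4
```

```bash
python3 - <<'E'
from h import *
import cv2
s=env.state();print(s)
p=env.camera_params("wrist"); im=env.grab_frame("wrist"); cv2.imwrite("pics/c_w.png",im[:,:,::-1]);print(p)
im=env.grab_frame("side"); cv2.imwrite("pics/c_s.png",cv2.resize(im[120:300,180:400,::-1],None,fx=3,fy=3))
E
```

```text
{'time_s': 2.4167, 'qpos': array([ 8.58139907e+00,  1.23625519e+01,  1.04055207e+02,  3.44097982e-02,
        6.33897951e+01, -5.73529015e+01]), 'qvel': array([ 3.38722378e-01,  1.25631927e+01,  2.37143206e+01, -6.53187355e-03,
       -3.39992105e+01, -1.38993049e-01]), 'effort': array([-1.97729333e-01, -3.64451265e+01, -2.31917864e+01,  3.48460031e-03,
        5.95053826e-01,  2.19825397e-04]), 'ee_pos': array([482.78815237,  84.65777431, 191.62034183]), 'ee_rot': array([1.79870236e+02, 1.45413595e-01, 1.55918775e+02]), 'force': array([0.11503527, 0.31860582, 0.81472375]), 'torque': array([-7.85415817e-05, -2.67945209e-02,  3.49935145e-02]), 'gripper_width': 70.3500336971721}
{'fx': 333.2933074018152, 'fy': 333.2933074018152, 'cx': 255.7094730285249, 'cy': 191.0735645508165, 'xyz': array([407.90303376, 118.06666624, 344.12631538]), 'orientation': array([ 1.63304641e+02, -1.27579762e-01,  6.59514879e+01])}
```

View pics/c_w.png

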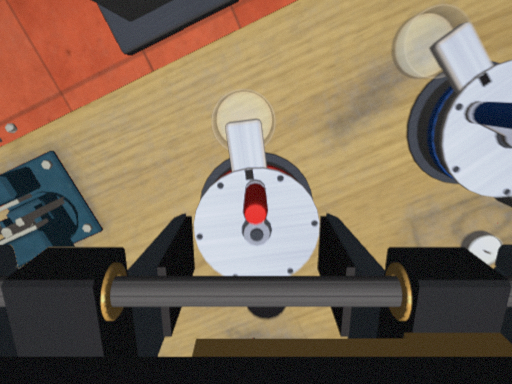

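View pics/c_s.png

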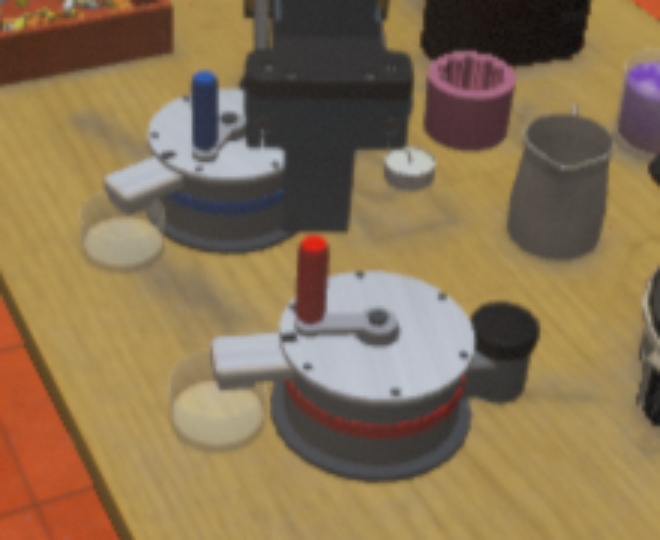

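Wrist view: the handle's top is at (256,215), centred between the fingers, with the hub nut at (258,233) and the mark at (250,175). I'll cross-check the numbers.

```bash
python3 - <<'E'
from h import *
p={'fx': 333.293, 'fy': 333.293, 'cx': 255.709, 'cy': 191.0736, 'xyz': np.array([407.903, 118.0667, 344.1263]), 'orientation': np.array([163.3046, -0.12758, 65.9515])}
for u,v,z in [(255.5,215,131),(257.5,233,77),(250,174.5,64),(257,222,64)]: print(z,ray("wrist",u,v,z,p).round(1))
print(env.state()['ee_pos'])
q=env.camera_params('side')
for P in [(482.8,84.7,172),(482.8+15,84.7+32,172),(482.8-15,84.7-32,172)]:
    c=R.from_euler('xyz',q['orientation'],degrees=True).inv().apply(np.array(P)-q['xyz']); print(c[0]/c[2]*q['fx']+q['cx'],c[1]/c[2]*q['fy']+q['cy'])
C=np.array([235.41,524.617,230.976])
C=abs_([-.4062,-.3013,.04],C);print(C)
E
```

```text
131 [482.   85.4 131. ]
77 [516.7  71.9  77. ]
64 [469.2  86.   64. ]
64 [512.   73.6  64. ]
[479.79063741  84.25298767 188.49269019]
285.16765446704494 180.11739531430376
284.67972764236185 168.12860680270785
285.6917544561087 192.99499008867744
[482.6575294   83.42680382 190.976     ]
```

jog_arm:
  deltas:
    - [[0,0,0,0,0.07],[0,0,0.01,0,0.07],[0,0,0.025,0,0.07],[0,0,0.04,0,0.07],[0,0,0.055,0,0.07],[0,0,0.068,0,0.07],[0,0,0.078,0,0.07],[0,0,0.084,0,0.07],[0,0,0.085,0,0.07],[0,0,0.085,0,0.07],[0,0,0.085,0,0.07],[0,0,0.085,0,0.07]]
  grip_force: 30

```text
time_s: 3.52
ee_pos: [483.3, 83.6, 106.7]
ee_rot: [179.9, 0.1, 155.8]
force: [-0.9, 0.4, -0.7]
gripper_width: 70.1
```

```bash
python3 - <<'E'
from h import *
import cv2
s=env.state();print(s['ee_pos'],s['ee_rot'],s['force'])
p=env.camera_params("wrist"); im=env.grab_frame("wrist"); cv2.imwrite("pics/d_w.png",im[:,:,::-1]);print(p)
E
```

```text
[483.2938448   83.55772009 106.71130142] [1.79937820e+02 8.53060534e-02 1.55834297e+02] [-0.94845457  0.380779   -0.73042741]
{'fx': 333.2933074018152, 'fy': 333.2933074018152, 'cx': 255.7094730285249, 'cy': 191.0735645508165, 'xyz': array([408.66615263, 117.16971593, 259.30650341]), 'orientation': array([ 1.63364110e+02, -5.70997183e-02,  6.58655934e+01])}
```

View pics/d_w.png

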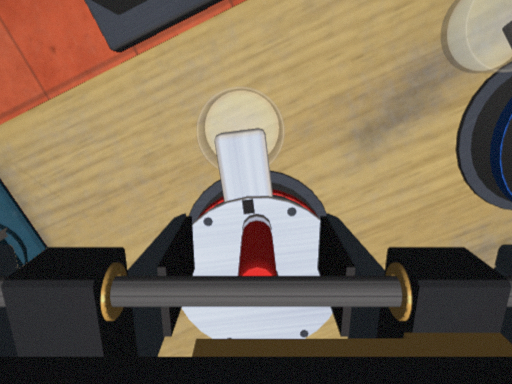

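The handle is centred between the jaws, with the mark at (248,206). I'll close on it.

jog_arm:
  deltas:
    - [[0,0,0,0,0.01],[0,0,0,0,0.01],[0,0,0,0,0.01],[0,0,0,0,0.01],[0,0,0,0,0.01],[0,0,0,0,0.01],[0,0,0,0,0.01],[0,0,0,0,0.01]]
  grip_force: 30

```text
time_s: 4.23
ee_pos: [482.6, 83.4, 105.9]
ee_rot: [180.0, -0.0, 155.8]
force: [-0.2, 0.2, -0.2]
gripper_width: 19.8
```

```bash
python3 - <<'E'
from h import *
s=env.state();print(s['ee_pos'],s['force'],s['gripper_width'])
p={'fx': 333.293, 'fy': 333.293, 'cx': 255.709, 'cy': 191.0736, 'xyz': np.array([408.666, 117.1697, 259.3065]), 'orientation': np.array([163.3641, -0.0571, 65.86559])}
for u,v,z in [(248,206,64),(256.5,270,131)]: print(ray("w",u,v,z,p))
A=np.array([519.5,67.6]); C=np.array([482.66,83.43,105.976])
a0=156.8
from math import *
import numpy as np
for k in range(6):
    ang=np.radians(a0-120*k-6*np.arange(1,21))
    P=np.c_[A[0]+40*np.cos(ang),A[1]+40*np.sin(ang),np.full(20,C[2])]
    if k==0: pass
    d=conv(P,C); print(k,[[float(x[0]),float(x[1])] for x in d]); C=abs_(d[-1],C); print(C.round(2))
E
```

```text
[482.64709237  83.4446171  105.93405891] [-0.24438192  0.24529666 -0.20898201] 19.752706392820066
[468.85861523  85.1778422   64.        ]
[476.34806431  87.36014182 131.        ]
0 [[-0.0002, 0.0041], [-0.0008, 0.0083], [-0.0018, 0.0124], [-0.0033, 0.0163], [-0.0051, 0.0201], [-0.0073, 0.0236], [-0.0099, 0.0269], [-0.0128, 0.0299], [-0.016, 0.0326], [-0.0195, 0.0349], [-0.0232, 0.0369], [-0.0271, 0.0385], [-0.0311, 0.0396], [-0.0352, 0.0403], [-0.0394, 0.0406], [-0.0436, 0.0405], [-0.0477, 0.0399], [-0.0518, 0.0389], [-0.0557, 0.0375], [-0.0595, 0.0356]]
[551.52  91.55 105.98]
1 [[-0.0036, -0.0022], [-0.0069, -0.0048], [-0.0099, -0.0077], [-0.0126, -0.0109], [-0.0149, -0.0144], [-0.0169, -0.0181], [-0.0184, -0.022], [-0.0196, -0.026], [-0.0203, -0.0301], [-0.0206, -0.0343], [-0.0204, -0.0385], [-0.0199, -0.0426], [-0.0188, -0.0467], [-0.0174, -0.0506], [-0.0156, -0.0544], [-0.0133, -0.0579], [-0.0108, -0.0612], [-0.0079, -0.0642], [-0.0046, -0.0669], [-0.0012, -0.0693]]
[524.24  27.83 105.98]
2 [[0.0037, -0.0019], [0.0076, -0.0035], [0.0116, -0.0046], [0.0158, -0.0054], [0.0199, -0.
[... 823 characters left out ...]
181], [-0.0184, -0.022], [-0.0196, -0.026], [-0.0203, -0.0301], [-0.0206, -0.0343], [-0.0204, -0.0385], [-0.0199, -0.0426], [-0.0188, -0.0467], [-0.0174, -0.0506], [-0.0156, -0.0544], [-0.0133, -0.0579], [-0.0108, -0.0612], [-0.0079, -0.0642], [-0.0046, -0.0669], [-0.0012, -0.0693]]
[524.24  27.83 105.98]
5 [[0.0037, -0.0019], [0.0076, -0.0035], [0.0116, -0.0046], [0.0158, -0.0054], [0.0199, -0.0057], [0.0241, -0.0055], [0.0283, -0.0049], [0.0323, -0.0039], [0.0363, -0.0025], [0.04, -0.0006], [0.0436, 0.0016], [0.0469, 0.0042], [0.0499, 0.0071], [0.0526, 0.0103], [0.0549, 0.0138], [0.0569, 0.0175], [0.0584, 0.0213], [0.0596, 0.0254], [0.0603, 0.0295], [0.0606, 0.0337]]
[482.75  83.39 105.98]
```

jog_arm:
  deltas:
    - [[-0.0002,0.0041,0,0,0.01],[-0.0008,0.0083,0,0,0.01],[-0.0018,0.0124,0,0,0.01],[-0.0033,0.0163,0,0,0.01],[-0.0051,0.0201,0,0,0.01],[-0.0073,0.0236,0,0,0.01],[-0.0099,0.0269,0,0,0.01],[-0.0128,0.0299,0,0,0.01],[-0.016,0.0326,0,0,0.01],[-0.0195,0.0349,0,0,0.01]]
  grip_force: 30

```text
time_s: 5.07
ee_pos: [515.2, 108.6, 105.9]
ee_rot: [179.9, -0.0, 155.8]
force: [-3.5, 3.4, 2.2]
gripper_width: 17.3
```

```bash
python3 - <<'E'
from h import *
import cv2
s=env.state();print(s['ee_pos'],s['force'],s['torque'],s['gripper_width'])
im=env.grab_frame("side"); cv2.imwrite("pics/e_s.png",cv2.resize(im[120:300,180:400,::-1],None,fx=3,fy=3))
E
```

```text
[515.19798696 108.553433   105.93156616] [-3.51779167  3.39952614  2.19550894] [0.74560471 0.5137158  0.0015883 ] 17.258576256482822
```

View pics/e_s.png

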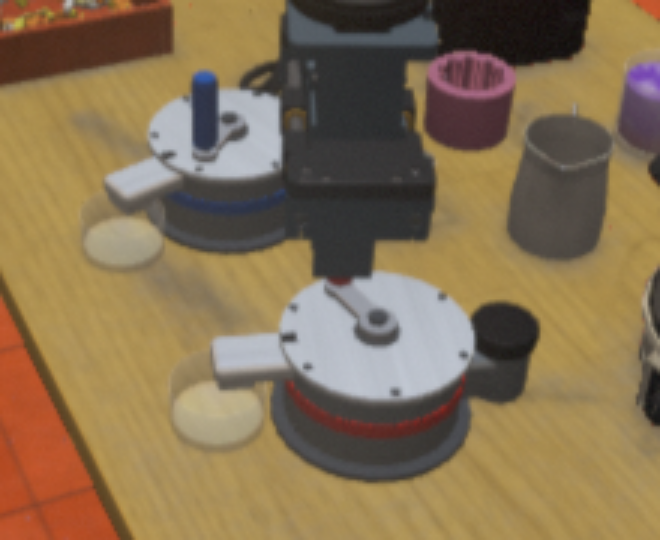

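The crank follows the gripper and forces are small. I'll recompute the remaining rows with the axis nudged by 1 mm.

```bash
python3 - <<'E'
from h import *
C=abs_([-0.0195,0.0349,0],np.array([482.66,83.43,105.976])); print(C)
A=np.array([519.5,68.6]); a=156.8-60
for k in range(6):
    n=20 if k<5 else 10
    ang=np.radians(a-6*np.arange(1,n+1)); a-=6*n
    P=np.c_[A[0]+40*np.cos(ang),A[1]+40*np.sin(ang),np.full(n,C[2])]
    d=conv(P,C); print(k,[[float(x[0]),float(x[1]),0,0,.01] for x in d]); C=abs_(d[-1],C); print(C.round(2),a)
E
```

```text
[514.73892026 107.28797298 105.976     ]
0 [[-0.0033, 0.0029, 0, 0, 0.01], [-0.0072, 0.0045, 0, 0, 0.01], [-0.0112, 0.0056, 0, 0, 0.01], [-0.0153, 0.0064, 0, 0, 0.01], [-0.0195, 0.0066, 0, 0, 0.01], [-0.0237, 0.0065, 0, 0, 0.01], [-0.0278, 0.0059, 0, 0, 0.01], [-0.0319, 0.0049, 0, 0, 0.01], [-0.0358, 0.0035, 0, 0, 0.01], [-0.0396, 0.0016, 0, 0, 0.01], [-0.0431, -0.0006, 0, 0, 0.01], [-0.0464, -0.0032, 0, 0, 0.01], [-0.0495, -0.0061, 0, 0, 0.01], [-0.0521, -0.0093, 0, 0, 0.01], [-0.0545, -0.0128, 0, 0, 0.01], [-0.0564, -0.0165, 0, 0, 0.01], [-0.058, -0.0203, 0, 0, 0.01], [-0.0592, -0.0244, 0, 0, 0.01], [-0.0599, -0.0285, 0, 0, 0.01], [-0.0602, -0.0327, 0, 0, 0.01]]
[556.28  52.81 105.98] -23.19999999999999
1 [[0.0002, -0.0042, 0, 0, 0.01], [0.0008, -0.0083, 0, 0, 0.01], [0.0018, -0.0124, 0, 0, 0.01], [0.0032, -0.0163, 0, 0, 0.01], [0.005, -0.0201, 0, 0, 0.01], [0.0073, -0.0236, 0, 0, 0.01], [0.0098, -0.0269, 0, 0, 0.01], [0.0128, -0.0299, 0, 0, 0.01], [0.016, -0.0326, 0, 0, 0.01], [0.0194, -0.0349, 0, 0, 0.01], [0.0231, -0.0369, 0, 0, 0.01], [0.027, -0.0385, 0, 0, 0.01], [0.031, -0.03
[... 1835 characters left out ...]
 [0.0194, -0.0349, 0, 0, 0.01], [0.0231, -0.0369, 0, 0, 0.01], [0.027, -0.0385, 0, 0, 0.01], [0.031, -0.0396, 0, 0, 0.01], [0.0352, -0.0404, 0, 0, 0.01], [0.0393, -0.0406, 0, 0, 0.01], [0.0435, -0.0405, 0, 0, 0.01], [0.0477, -0.0399, 0, 0, 0.01], [0.0517, -0.0389, 0, 0, 0.01], [0.0557, -0.0375, 0, 0, 0.01], [0.0594, -0.0356, 0, 0, 0.01]]
[487.51  44.65 105.98] -503.2
5 [[0.0036, 0.0022, 0, 0, 0.01], [0.0069, 0.0048, 0, 0, 0.01], [0.0099, 0.0077, 0, 0, 0.01], [0.0126, 0.0109, 0, 0, 0.01], [0.0149, 0.0144, 0, 0, 0.01], [0.0169, 0.0181, 0, 0, 0.01], [0.0184, 0.022, 0, 0, 0.01], [0.0196, 0.026, 0, 0, 0.01], [0.0203, 0.0301, 0, 0, 0.01], [0.0206, 0.0343, 0, 0, 0.01]]
[482.75  84.37 105.98] -563.2
```

jog_arm:
  deltas:
    - [[-0.0033,0.0029,0,0,0.01],[-0.0072,0.0045,0,0,0.01],[-0.0112,0.0056,0,0,0.01],[-0.0153,0.0064,0,0,0.01],[-0.0195,0.0066,0,0,0.01],[-0.0237,0.0065,0,0,0.01],[-0.0278,0.0059,0,0,0.01],[-0.0319,0.0049,0,0,0.01],[-0.0358,0.0035,0,0,0.01],[-0.0396,0.0016,0,0,0.01],[-0.0431,-0.0006,0,0,0.01],[-0.0464,-0.0032,0,0,0.01],[-0.0495,-0.0061,0,0,0.01],[-0.0521,-0.0093,0,0,0.01],[-0.0545,-0.0128,0,0,0.01],[-0.0564,-0.0165,0,0,0.01],[-0.058,-0.0203,0,0,0.01],[-0.0592,-0.0244,0,0,0.01],[-0.0599,-0.0285,0,0,0.01],[-0.0602,-0.0327,0,0,0.01]]
  grip_force: 30

```text
time_s: 6.78
ee_pos: [556.2, 52.2, 106.0]
ee_rot: [-180.0, 0.0, 155.8]
force: [1.7, 1.7, -1.4]
gripper_width: 17.3
```

jog_arm:
  deltas:
    - [[0.0002,-0.0042,0,0,0.01],[0.0008,-0.0083,0,0,0.01],[0.0018,-0.0124,0,0,0.01],[0.0032,-0.0163,0,0,0.01],[0.005,-0.0201,0,0,0.01],[0.0073,-0.0236,0,0,0.01],[0.0098,-0.0269,0,0,0.01],[0.0128,-0.0299,0,0,0.01],[0.016,-0.0326,0,0,0.01],[0.0194,-0.0349,0,0,0.01],[0.0231,-0.0369,0,0,0.01],[0.027,-0.0385,0,0,0.01],[0.031,-0.0396,0,0,0.01],[0.0352,-0.0404,0,0,0.01],[0.0393,-0.0406,0,0,0.01],[0.0435,-0.0405,0,0,0.01],[0.0477,-0.0399,0,0,0.01],[0.0517,-0.0389,0,0,0.01],[0.0557,-0.0375,0,0,0.01],[0.0594,-0.0356,0,0,0.01]]
  grip_force: 30

```text
time_s: 8.45
ee_pos: [488.3, 44.4, 106.0]
ee_rot: [180.0, 0.2, 155.9]
force: [4.8, 0.5, -3.9]
gripper_width: 17.4
```

jog_arm:
  deltas:
    - [[0.0036,0.0022,0,0,0.01],[0.0069,0.0048,0,0,0.01],[0.0099,0.0077,0,0,0.01],[0.0126,0.0109,0,0,0.01],[0.0149,0.0144,0,0,0.01],[0.0169,0.0181,0,0,0.01],[0.0184,0.022,0,0,0.01],[0.0196,0.026,0,0,0.01],[0.0203,0.0301,0,0,0.01],[0.0206,0.0343,0,0,0.01],[0.0205,0.0385,0,0,0.01],[0.0199,0.0426,0,0,0.01],[0.0189,0.0467,0,0,0.01],[0.0174,0.0506,0,0,0.01],[0.0156,0.0544,0,0,0.01],[0.0134,0.0579,0,0,0.01],[0.0108,0.0612,0,0,0.01],[0.0079,0.0642,0,0,0.01],[0.0047,0.0669,0,0,0.01],[0.0012,0.0693,0,0,0.01]]
  grip_force: 30

```text
time_s: 10.12
ee_pos: [514.5, 108.8, 105.9]
ee_rot: [-180.0, -0.1, 155.8]
force: [-2.4, -1.2, 3.7]
gripper_width: 17.3
```

```bash
python3 - <<'E'
from h import *
import cv2
im=env.grab_frame("side"); cv2.imwrite("pics/f_s.png",cv2.resize(im[120:300,180:400,::-1],None,fx=3,fy=3))
E
```

```text
(no output)
```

View pics/f_s.png

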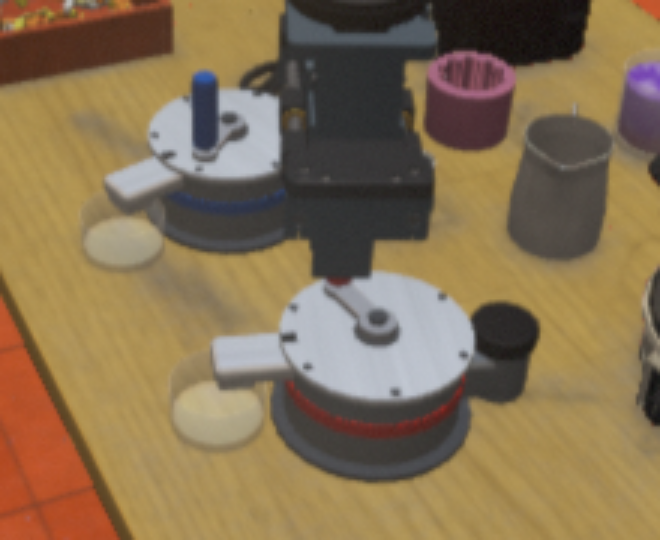

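The first turn plus 60° is done: the handle is still held and the crank is back at the same angle as in the previous side view. On with the second turn.

jog_arm:
  deltas:
    - [[-0.0037,0.0019,0,0,0.01],[-0.0076,0.0035,0,0,0.01],[-0.0116,0.0046,0,0,0.01],[-0.0157,0.0054,0,0,0.01],[-0.0199,0.0056,0,0,0.01],[-0.0241,0.0055,0,0,0.01],[-0.0282,0.0049,0,0,0.01],[-0.0323,0.0039,0,0,0.01],[-0.0362,0.0025,0,0,0.01],[-0.04,0.0006,0,0,0.01],[-0.0435,-0.0016,0,0,0.01],[-0.0468,-0.0042,0,0,0.01],[-0.0499,-0.0071,0,0,0.01],[-0.0525,-0.0103,0,0,0.01],[-0.0549,-0.0138,0,0,0.01],[-0.0568,-0.0175,0,0,0.01],[-0.0584,-0.0213,0,0,0.01],[-0.0596,-0.0254,0,0,0.01],[-0.0603,-0.0295,0,0,0.01],[-0.0606,-0.0337,0,0,0.01]]
  grip_force: 30

```text
time_s: 11.83
ee_pos: [556.3, 52.3, 106.0]
ee_rot: [180.0, 0.0, 155.8]
force: [1.5, 1.7, -0.4]
gripper_width: 16.9
```

jog_arm:
  deltas:
    - [[0.0002,-0.0042,0,0,0.01],[0.0008,-0.0083,0,0,0.01],[0.0018,-0.0124,0,0,0.01],[0.0032,-0.0163,0,0,0.01],[0.005,-0.0201,0,0,0.01],[0.0073,-0.0236,0,0,0.01],[0.0098,-0.0269,0,0,0.01],[0.0128,-0.0299,0,0,0.01],[0.016,-0.0326,0,0,0.01],[0.0194,-0.0349,0,0,0.01],[0.0231,-0.0369,0,0,0.01],[0.027,-0.0385,0,0,0.01],[0.031,-0.0396,0,0,0.01],[0.0352,-0.0404,0,0,0.01],[0.0393,-0.0406,0,0,0.01],[0.0435,-0.0405,0,0,0.01],[0.0477,-0.0399,0,0,0.01],[0.0517,-0.0389,0,0,0.01],[0.0557,-0.0375,0,0,0.01],[0.0594,-0.0356,0,0,0.01]]
  grip_force: 30

```text
time_s: 13.5
ee_pos: [488.3, 44.3, 106.0]
ee_rot: [180.0, 0.2, 155.9]
force: [5.0, 1.2, -4.6]
gripper_width: 17.2
```

jog_arm:
  deltas:
    - [[0.0036,0.0022,0,0,0.01],[0.0069,0.0048,0,0,0.01],[0.0099,0.0077,0,0,0.01],[0.0126,0.0109,0,0,0.01],[0.0149,0.0144,0,0,0.01],[0.0169,0.0181,0,0,0.01],[0.0184,0.022,0,0,0.01],[0.0196,0.026,0,0,0.01],[0.0203,0.0295,0,0,0.01],[0.0203,0.0295,0,0,0.01],[0.0203,0.0295,0,0,0.01],[0.0203,0.0295,0,0,0.01]]
  grip_force: 30

```text
time_s: 14.5
ee_pos: [481.2, 79.8, 106.0]
ee_rot: [180.0, 0.0, 155.8]
force: [5.3, -1.8, -3.4]
gripper_width: 17.8
```

```bash
python3 - <<'E'
from h import *
import cv2
s=env.state(); p=s['ee_pos']; print(p,s['force'])
for A in [(519.5,68.6),(520,68),(518,66),(518,70)]: print(np.degrees(np.arctan2(p[1]-A[1],p[0]-A[0])))
im=env.grab_frame("wrist"); cv2.imwrite("pics/g_w.png",im[:,:,::-1])
im=env.grab_frame("side"); cv2.imwrite("pics/g_s.png",cv2.resize(im[120:300,180:400,::-1],None,fx=3,fy=3))
E
```

```text
[481.24268238  79.78037042 105.95708781] [ 5.30760431 -1.82597311 -3.40782266]
163.70945414086424
163.09323734166523
159.44890700163614
165.0999935562818
```

View pics/g_w.png

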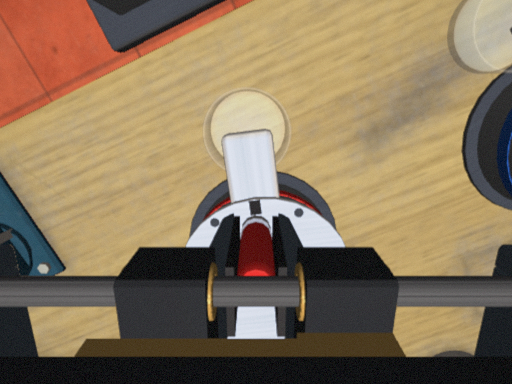

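View pics/g_s.png

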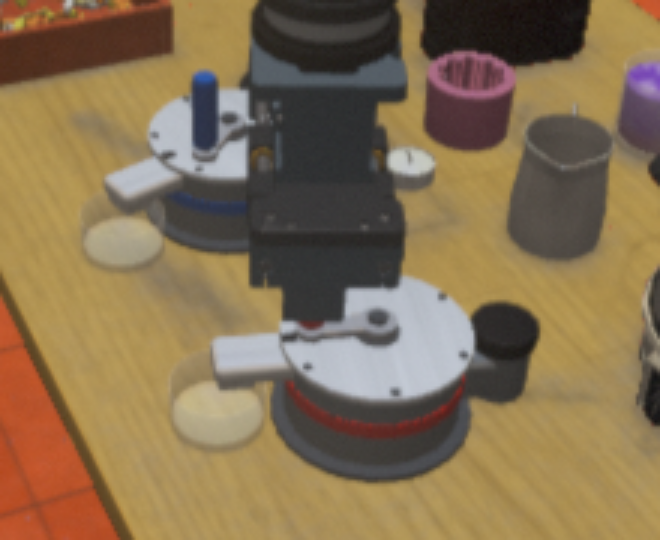

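The handle lines up with the mark in both views (wrist: mark at (255,206), handle at (256,245)). I'll release and lift.

jog_arm:
  deltas:
    - [[0,0,0,0,0.03],[0,0,0,0,0.05],[0,0,0,0,0.07],[0,0,0,0,0.07],[0,0,0,0,0.07],[0,0,0,0,0.07],[0,0,-0.008,0,0.07],[0,0,-0.023,0,0.07],[0,0,-0.045,0,0.07],[0,0,-0.07,0,0.07],[0,0,-0.095,0,0.07],[0,0,-0.115,0,0.07],[0,0,-0.125,0,0.07],[0,0,-0.125,0,0.07],[0,0,-0.125,0,0.07],[0,0,-0.125,0,0.07]]

```text
time_s: 15.93
ee_pos: [480.2, 79.7, 229.6]
ee_rot: [-179.9, -0.1, 155.8]
force: [-0.2, 1.0, -0.3]
gripper_width: 70.1
```

```bash
python3 - <<'E'
from h import *
import cv2
s=env.state(); print(s['ee_pos'],s['force'],s['time_s'],s['gripper_width'])
print(env.camera_params("wrist"))
im=env.grab_frame("wrist"); cv2.imwrite("pics/h_w.png",im[:,:,::-1])
im=env.grab_frame("side"); cv2.imwrite("pics/h_s.png",cv2.resize(im[120:300,180:400,::-1],None,fx=3,fy=3))
E
```

```text
[480.15534906  79.73568385 229.64480533] [-0.23642349  1.01020886 -0.25312691] 15.9333 70.14227695217282
{'fx': 333.2933074018152, 'fy': 333.2933074018152, 'cx': 255.7094730285249, 'cy': 191.0735645508165, 'xyz': array([406.24723359, 113.47201862, 382.56232468]), 'orientation': array([1.63579362e+02, 7.89119869e-02, 6.58647653e+01])}
```

View pics/h_w.png

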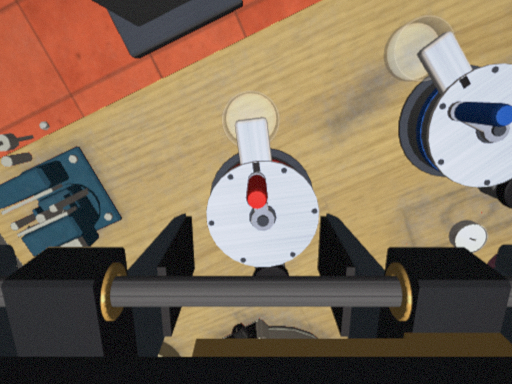

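View pics/h_s.png

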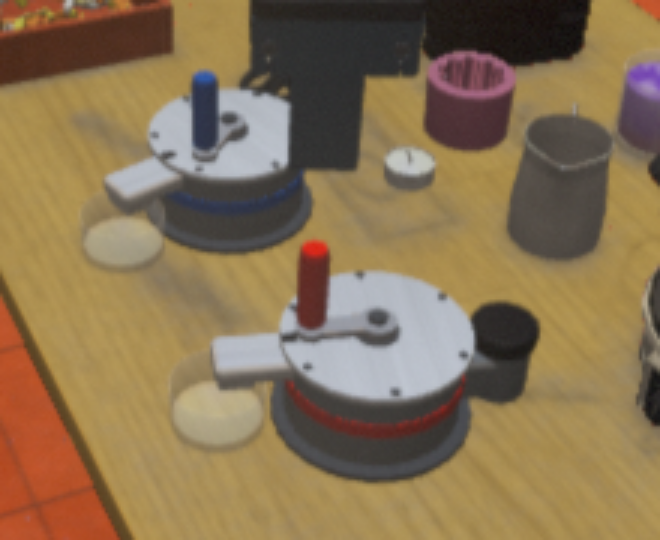

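The gripper is clear. The red handle stands at the mark (wrist: mark (257,167), handle (257,198)), and the blue crank hasn't moved.

```bash
python3 - <<'E'
from h import *
p={'fx': 333.293, 'fy': 333.293, 'cx': 255.709, 'cy': 191.0736, 'xyz': np.array([406.247,113.472,382.562]), 'orientation': np.array([163.579, 0.079, 65.865])}
h,n,m=[ray("",*a,p)[:2] for a in [(257,199,131),(262.5,218,77),(257,167,64)]]
f=lambda d:np.degrees(np.arctan2(d[1],d[0]))
print(h,n,m,f(h-n),f(m-n))
print(env.job_done())
E
```

```text
[480.15695258  81.09721526] [516.0536856   71.09663706] [469.91361713  85.84479809] 164.43253573978296 162.27409769923767
the job is handed in; nothing more can be done
None
```

I turned the red doser's crank two full turns clockwise, released it and lifted the gripper clear, then handed the job in at about 16 s. I gripped the handle from above at 30 N and carried it round with the yaw fixed. No verdict was reported.

- **Turn count:** I commanded about 713° clockwise, because the handle started about 5° past the mark. A side picture taken 60° into the second turn showed the crank at the same angle as one lap earlier, with the handle still held.
- **Stop position:** the last wrist picture puts the handle at about 164.4° and the mark at 162.3°. That is about 2° (0.04 rad) short of the mark, well within the 0.3 rad allowed.
- **Forces and contact:** force readings taken after each move stayed at about 7 N or less. After release the gripper was open and about 100 mm above the handle's mid-height.
- **Blue doser:** its crank looks unchanged in the side pictures.
- **Disagreement:** the cameras placed the red crank's axis up to about 5 mm apart in y. I moved my estimate by 1 mm after the first 60° because of the measured force.

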